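# Push a plaster casting mould shut and lock it with its catch

## Robot

A 7-joint arm with a two-finger parallel gripper is mounted at the origin on the work surface. World frame = base frame: x ahead of the robot, y to its left, z up, the work surface at z = 0. Lengths are in m, angles in rad, forces in N, time in s.
With the tool pointing down it reaches from about 0.425 to 0.825 m from the base axis. Payload 3.6 kg.
Tool frame: the origin (TCP) lies at the centre of the arm's flange, where the gripper is bolted on; the fingertips stand 173 mm ahead of it and the grasp point (between the pads) lies 155 mm ahead of it (arm.grip_depth is the distance from the TCP to the grasp point, in m); z points along the fingers, y is the line along which they close (so a half turn about z gives the same grasp; the last joint's range is limited). The gripper opens to 85 mm and grips with 20 to 120 N. Pads are 22 mm wide; open, the fingers measure 114 mm over their backs; the gripper's body (76 mm by 85 mm) begins 54 mm behind the grasp point. The pads swing forward as they close: fully open they stand 13 mm farther back than shut.
Start: joints at [-1.137, 0.615, -0.013, 1.423, 0.008, 1.103, -0.04], TCP at [0.288, 0.582, 0.405] pointing down, gripper open.
Joint ranges: [-3.12, 3.12], [-0.3, 2.06], [-1.34, 1.32], [0.26, 2.42], [-1.36, 4.5], [0.01, 1.98], [-2.84, 2.84]. Speed limits (rad/s): [2.79, 2.79, 3.14, 3.14, 3.14, 3.14, 3.14].

## Interface

Orientations are given as [roll, pitch, yaw] about the fixed x, y, z axes, in that order (R = Rz(yaw) Ry(pitch) Rx(roll)).
In Python, from bench import arm gives the robot as it stands.
- The arm moves only by the shell command python3 -m inch 'ROWS'. ROWS is a JSON object of lists of equal length, an entry for each row: "travel": the shift along the tool's x, y, z in units of 0.2 m (1.0 is 0.2 m), a list of three; "turn": the turn, a rotation vector about the tool's x, y, z in units of 90 degrees (1.0 is 90 degrees), a list of three; "jaw": the closure, from 0 (fully open) to 1 (shut). A call has 1 to 12 rows; each row shifts and turns the commanded pose from where the row before left it, along the tool's axes as they then stand; what a row does not reach is not made up. A row lasts 1/8 s, in which the tool goes at most 62.5 mm and 10.7 degrees, less where a joint would pass 70% of its speed; a pose out of reach is approached as far as the arm can. A call with a number of a shift or a turn outside -1 to 1 is refused whole. A call with a gripper value outside its range is refused whole. The fingers move at their own pace and stop on an object; the grip force is fixed at half the most. Time passes only in rows, so rows that do not move let the fingers close. It gives the time, the measured TCP pose, the force, the opening and the grip force at its end, in the units of the state.
- arm.state(): the state, without advancing time (a new reading comes with each control period).
- arm.grab_frame(name): name is "scene" or "top" or "wrist"; returns a dict with "img" (480x640x3 uint8, red, green, blue), "fx", "fy", "cx", "cy" (pixels), "R" (3x3) and "t" (3): a world point X has camera coordinates R X + t. Camera axes: x right, y down, z forward; pixel columns grow to the right and rows downward; lengths in m; the calibration is good to about 2 mm. A picture is of the moment at which its call begins. There is no depth.
- arm.close_job(): hands the job in; it is judged then, once.
Trained networks look in the newest picture that a camera, given by its name, has taken for a name from the list of things; names that differ only in an ending like _2 or _b are one class to them, and where a whole thing is asked for, a point or a joint stands for the part that bears it (a point fixed in the world has none). Each returns a list of dicts, best first, with "confidence" (0 to 1); they miss things now and then, are a little off and sometimes report something else, mostly with a low value. They report only what shows in the picture. A call takes as long as a camera call. They do not tell look-alikes from the thing itself.
- arm.look_for(name, camera): "xy" ([column, row] in pixels, amid what is visible of it).
The state is a dict: "clock": time; "q": joint angles; "qvel": joint speeds; "effort": joint torques, N m; "position": TCP position; "tool_rot": TCP orientation; "contact_force": force on the tool from outside, world axes, zero at the start; "ft_torque": the same for the moment, N m; "opening": finger opening in m; "grip_force": force on a finger pad.
Only numpy, scipy, OpenCV 4.12 (cv2) and the standard library are available. Lean on these libraries where they do the work, as an engineer would, in place of code of your own. Each camera call takes 0.05 s, during which the arm holds its last target. There are 200 camera calls.

## Task

Close and lock the casting mould by pushing with the fingertips only: first push the loose plaster half along its track until it sits fully against the fixed half, then push the steel catch bar round its pivot until it stands square across the track, right behind the loose half. Do not lift or tip the loose half by its handle, and leave the two cones, the pot and the brush where they are. Finish with the hand clear of everything.

Things in the scene. Friction and masses are not known exactly. Their poses are not given: they have to be found in the camera images.
- bench: Fixed wooden track, 190 mm wide (x), 400 long (y), deck 20 above the table; origin under its centre. Its +y, the closing direction, points to the robot's left, turned up to 0.3 rad. Along each long side a blue rail 26 wide, top 45 above the table; channel between 130 wide. The fixed plaster half on the deck: 124 wide, y = 75 to 185, top 90 above the table; pour holes and two cones on top.
- mould_half: Loose plaster half, 124 mm wide (x), 110 long (y), 70 high, 0.5-0.85 kg, on the deck between the rails (3 mm play a side), 30-100 mm short of the fixed half; slides with 2-7 N friction. Origin under its centre, axes as the bench's. On top a wooden carrying handle across x (not to be used): 16 mm bar, 84 long, 3 behind centre, top 120 above the table; two 30 mm blind pour holes before it.
- push_face (a point): On the loose half: the middle of its flat rear face (its -y face) in width, 50 mm above its underside (70 mm above the table): where to push, towards +y.
- moving_face (a point): On the loose half: the centre of its flat mating face (its +y face).
- fixed_face (a point): On the bench: the centre of the fixed half's flat mating face, axes along the bench's. The mould is shut when moving_face meets it.
- catch_pivot (a point): On the bench: the catch's upright pivot axis, at the bar's mid-height (65 mm above the table), over the near (-x) rail at bench x = -78, y = -44 mm. Axes along the bench's.
- catch (a joint): Angle of the catch, a level steel bar 118 mm from pivot to tip, 12 thick, 35 high (48-83 above the table). At angle q it points along (sin q, -cos q) in bench x, y: 0 along the near rail to -y, growing as the tip swings to +x into the channel; stop at 1.57, square across, 3 mm behind the shut half. Other stop -0.5. Starts -0.3 to 0.05; stiff (0.08 N m friction), stays where left.
- catch_tip (a point): On the catch: middle of the bar's free end, 118 mm from the pivot.
- cone_a: Loose grey tapered casting, 46 mm across the foot, 32 at the top, 70 high, standing on the fixed half's top (its top 160 mm above the table); origin under its foot. Leave alone.
- cone_b: A second cone like cone_a, beside it. Leave alone.
- pot: Loose terracotta cup, 90 mm across, 75 high, standing on the table beyond the -y end of the bench; origin under its foot. Leave alone.
- brush: Loose brush with a yellow handle lying on the table beyond the +y end of the bench; 200 mm long, 20 high. Leave alone.
Things that resemble listed ones, but are neither listed nor needed, are in the scene too. What is meant by the mould_half is not purple or yellow, and is the larger of those in its own colour.

How it is judged:
On the way, in this order (a step that is already met when the one before it is completed fails the run):
1. the loose half is pushed fully against the fixed half while the catch is still open (y of moving_face in the frame of fixed_face above -0.004 m and value of joint catch below 0.9 rad), for 0.2 s.
2. the catch is pushed square across the track behind it (value of joint catch above 1.4 rad and y of moving_face in the frame of fixed_face above -0.004 m), for 0.2 s.
At the end, for the whole second after the job is handed in: The loose half stands flat on the deck, at rest, its mating face within 4 mm of the fixed half's; the catch is within 0.17 rad of square across the track (angle above 1.4); cones within 15 mm, pot and brush within 20 mm of where they started (all of step 2 and z of mould_half in the frame of bench below 0.024 m and angle between mould_half's own z axis and vertical below 0.05 rad and linear speed of mould_half below 0.01 m/s and distance of each of cone_a, cone_b from where it was at the start of the episode below 0.015 m and distance of each of pot, brush from where it was at the start of the episode below 0.02 m); the robot touches nothing.
It fails at once if the loose half is lifted more than 10 mm off the deck (z of mould_half in the frame of bench above 0.03 m).
It fails at once if the loose half is tipped by more than 0.15 rad (angle between mould_half's own z axis and vertical above 0.15 rad).
It fails at once if a cone is moved more than 15 mm or tipped over (distance of any of cone_a, cone_b from where it was at the start of the episode above 0.015 m or angle between any of cone_a, cone_b's own z axis and vertical above 0.5 rad).
It fails at once if the pot or the brush is moved more than 20 mm (distance of any of pot, brush from where it was at the start of the episode above 0.02 m).
It also fails if it takes over 51 s, if anything falls off the work surface, if the arm or the gripper's body presses on something with over 40 N, if the wrist force passes 120 N, or if a joint passes its speed limit or range.

## Working session

There is one attempt and no reset: what is moved stays moved. The work goes in short steps, Python scripts to look and compute and a shell command to move; the robot and the scene stay as the last step left them, time stands still between calls to the robot, and variables do not carry over. Pictures are saved under pics/ and viewed, at most 10 in all, crops included, and the job is handed in when it is done.

```bash
ls; mkdir -p pics
cat > h.py <<'E'
import numpy as np, cv2
from bench import arm
def save(f,name,crop=None,scale=1):
    im=f["img"][:,:,::-1]
    if crop: x0,y0,x1,y1=crop; im=im[y0:y1,x0:x1]
    if scale!=1: im=cv2.resize(im,None,fx=scale,fy=scale,interpolation=cv2.INTER_CUBIC)
    cv2.imwrite("pics/"+name,im)
def ray(f,uv):
    R=np.array(f["R"]);t=np.array(f["t"])
    d=R.T@np.array([(uv[0]-f["cx"])/f["fx"],(uv[1]-f["cy"])/f["fy"],1.]);c=-R.T@t
    return c,d
def atz(f,uv,z):
    c,d=ray(f,uv); return c+d*(z-c[2])/d[2]
def proj(f,X):
    p=np.array(f["R"])@np.array(X)+np.array(f["t"]); return np.array([f["fx"]*p[0]/p[2]+f["cx"],f["fy"]*p[1]/p[2]+f["cy"]])
def tri(obs):
    A=np.zeros((3,3));b=np.zeros(3)
    for f,uv in obs:
        c,d=ray(f,uv);d=d/np.linalg.norm(d);P=np.eye(3)-np.outer(d,d);A+=P;b+=P@c
    return np.linalg.solve(A,b)
E
python3 - <<'E'
from h import *
import pickle
fs={}
for c in ["scene","top"]:
    f=arm.grab_frame(c);save(f,c+"0.png");fs[c]=f
    print(c,-np.array(f["R"]).T@np.array(f["t"]))
    for n in ["mould_half","push_face","moving_face","fixed_face","catch_pivot","catch","catch_tip","cone_a","pot","brush"]:
        print(n,[(np.round(d["xy"]).tolist(),round(d["confidence"],2)) for d in arm.look_for(n,c)[:4]])
pickle.dump(fs,open("f0.pkl","wb"))
print(arm.state())
E
```

```text
pics
scene [ 1.21667735 -0.266373    1.20934527]
mould_half [([314.0, 309.0], 0.86), ([166.0, 224.0], 0.84), ([248.0, 242.0], 0.74), ([170.0, 292.0], 0.58)]
push_face [([316.0, 307.0], 0.8), ([166.0, 226.0], 0.66), ([170.0, 296.0], 0.55)]
moving_face [([317.0, 308.0], 0.88), ([170.0, 294.0], 0.78), ([163.0, 223.0], 0.72)]
fixed_face [([344.0, 301.0], 0.9), ([317.0, 306.0], 0.18)]
catch_pivot [([342.0, 303.0], 0.73)]
catch []
catch_tip [([280.0, 292.0], 0.81)]
cone_a [([392.0, 257.0], 0.92), ([378.0, 241.0], 0.72)]
pot [([200.0, 358.0], 0.97), ([315.0, 310.0], 0.32)]
brush [([443.0, 263.0], 0.69)]
top [0.31196281 0.01587122 1.30279705]
mould_half [([454.0, 357.0], 0.75), ([337.0, 193.0], 0.69), ([464.0, 268.0], 0.64), ([375.0, 302.0], 0.61)]
push_face [([454.0, 354.0], 0.89), ([374.0, 305.0], 0.84), ([466.0, 270.0], 0.77), ([340.0, 196.0], 0.71)]
moving_face [([336.0, 199.0], 0.77), ([465.0, 269.0], 0.69), ([260.0, 228.0], 0.65), ([457.0, 357.0], 0.62)]
fixed_face [([304.0, 212.0], 0.71)]
catch_pivot [([303.0, 212.0], 0.8)]
catch [([357.0, 220.0], 0.55)]
catch_tip [([358.0, 221.0], 0.76)]
cone_a [([258.0, 226.0], 0.71), ([252.0, 204.0], 0.63)]
pot [([450.0, 189.0], 0.65)]
brush [([202.0, 213.0], 0.86)]
{'clock': 1.1, 'q': array([-1.13750311,  0.61488341, -0.01262679,  1.42340993,  0.00812641,
        1.10340963, -0.04040148]), 'qvel': array([-0.00036898,  0.00017725,  0.00021779, -0.00031687,  0.00036081,
        0.00192468,  0.00083399]), 'effort': array([-3.46657487e-05, -4.69113171e+01,  2.59259921e-01, -1.71344751e+01,
        1.01496570e-02,  1.66373389e-03,  2.08660481e-05]), 'position': array([0.28841128, 0.58248255, 0.40470462]), 'tool_rot': array([-3.14153216e+00, -2.67762216e-05,  2.68187411e+00]), 'contact_force': array([-0.59528412, -0.13605042, -0.09428086]), 'ft_torque': array([-0.02785082, -0.01307674,  0.03052995]), 'grip_force': 0.0, 'opening': 0.08535702860013179}
```

View pics/scene0.png

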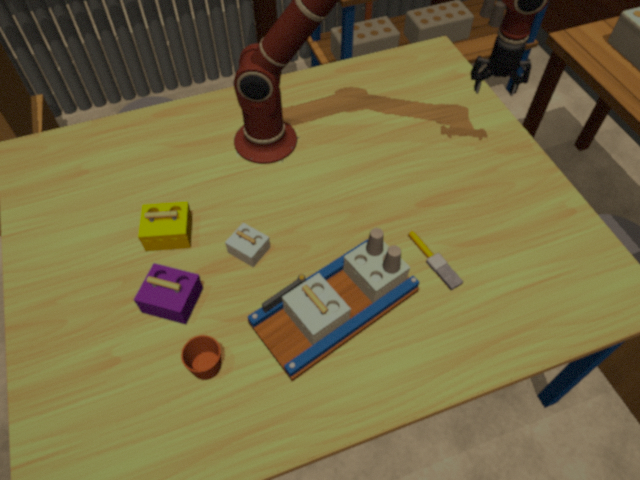

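View pics/top0.png

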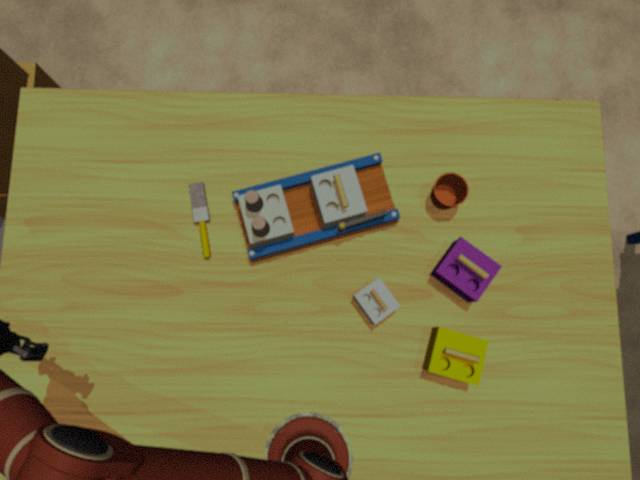

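The scene picture shows the loose white half at about (316,307), the fixed half with cones at (378,265), and the catch at (285,292) with its pivot at (302,279). In the top picture these are at (338,197), (265,215), (365,220) and (341,226).

Could be taken for mould_half, top view: white on the track (338,197), small white (375,302), purple (466,269), yellow (456,356). The description rules out purple and yellow and asks for the larger white one, so I choose (338,197).

```bash
cat > fit.py <<'E'
from h import *
import pickle
from scipy.optimize import minimize
fs=pickle.load(open("f0.pkl","rb"))
def box(x0,x1,y0,y1,z0,z1): return np.array([[x,y,z] for x in(x0,x1) for y in(y0,y1) for z in(z0,z1)])
def W(p,P):
    c,s=np.cos(p[2]),np.sin(p[2]); P=np.atleast_2d(P)
    return np.c_[p[0]+c*P[:,0]-s*P[:,1],p[1]+s*P[:,0]+c*P[:,1],P[:,2]]
def pj(f,P): return np.array([proj(f,x) for x in P])
S=4
def hullmask(pts):
    m=np.zeros((480*S,640*S),np.uint8)
    h=cv2.convexHull(((pts+.5)*S).astype(np.float32)); cv2.fillConvexPoly(m,np.round(h).astype(np.int32),1); return m
if __name__=="__main__":
    M={}
    for c,f in fs.items():
        hsv=cv2.cvtColor(f["img"],cv2.COLOR_RGB2HSV)
        b=cv2.inRange(hsv,(100,110,40),(125,255,255))
        roi=np.zeros_like(b)
        (x0,y0,x1,y1)=(230,220,430,385) if c=="scene" else (220,140,410,270)
        roi[y0:y1,x0:x1]=1; b=b*roi
        b=cv2.morphologyEx(b,cv2.MORPH_OPEN,np.ones((2,2)))
        b=cv2.resize(b,None,fx=S,fy=S,interpolation=cv2.INTER_NEAREST)
        ys,xs=np.nonzero(b); M[c]=hullmask((np.c_[xs,ys]/S-.5))
    def cost(p,r=0):
        t=0
        for c,f in fs.items():
            B=np.r_[box(-.095,-.069,-.2,.2,.0,.045),box(.069,.095,-.2,.2,.0,.045)]
            B=np.r_[box(-.095,.095,-.2,.2,.02,.045)]
            m=hullmask(pj(f,W(p,B))); i=(m&M[c]).sum();u=(m|M[c]).sum(); t+=i/u
        return -t
    p0=atz(fs["top"],(315,206),.045)
    best=None
    for yaw in(0.1,.25,-.1,-.25):
        r=minimize(cost,[p0[0],p0[1],yaw],method="Nelder-Mead",options=dict(initial_simplex=[[p0[0],p0[1],yaw],[p0[0]+.02,p0[1],yaw],[p0[0],p0[1]+.02,yaw],[p0[0],p0[1],yaw+.1]],xatol=1e-4,fatol=1e-5))
        if best is None or r.fun<best.fun: best=r
    p=best.x;print(p,best.fun);np.save("bench.npy",p)
    # tri of detections
    T,Sc=fs["top"],fs["scene"]
    for n,a,b in [("half",(338,195),(316,308)),("tip",None,None)]:
        if a is not None: print(n,tri([(T,a),(Sc,b)]))
    for c,f in fs.items():
        im=cv2.resize(f["img"][:,:,::-1],None,fx=3,fy=3,interpolation=cv2.INTER_CUBIC)
        def poly(P,col):
            q=((pj(f,W(p,P))+.5)*3).astype(np.int32); cv2.polylines(im,[q],True,col,1)
        def rect(x0,x1,y0,y1,z): return np.array([[x0,y0,z],[x1,y0,z],[x1,y1,z],[x0,y1,z]])
        poly(rect(-.095,-.069,-.2,.2,.045),(0,255,255));poly(rect(.069,.095,-.2,.2,.045),(0,255,255))
        poly(rect(-.062,.062,.075,.185,.09),(0,255,0))
        for g in (.03,.065,.1): poly(np.array([[-.062,.075-g,.09],[.062,.075-g,.09]]),(0,0,255)); poly(np.array([[-.062,-.035-g,.09],[.062,-.035-g,.09]]),(255,0,255))
        for q in(-.3,-.15,0): poly(np.array([[-.078,-.044,.083],[-.078+.118*np.sin(q),-.044-.118*np.cos(q),.083]]),(255,255,0))
        (x0,y0,x1,y1)=(230,220,430,385) if c=="scene" else (210,140,410,270)
        cv2.imwrite("pics/ov_%s.png"%c,im[y0*3:y1*3,x0*3:x1*3])
E
python3 fit.py
```

```text
[ 0.62784673 -0.01061814  0.28837302] -1.7553482464068813
half [ 0.6491467  -0.06639116  0.06427159]
```

View pics/ov_top.png

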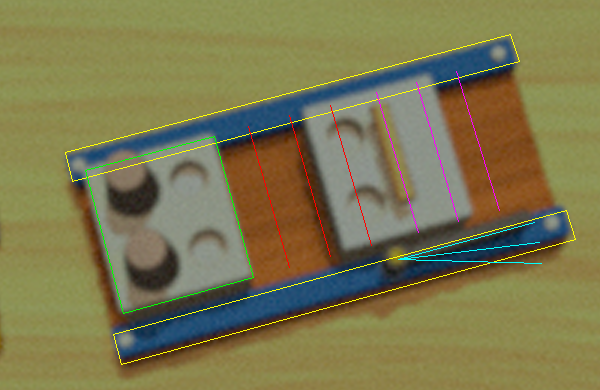

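View pics/ov_scene.png

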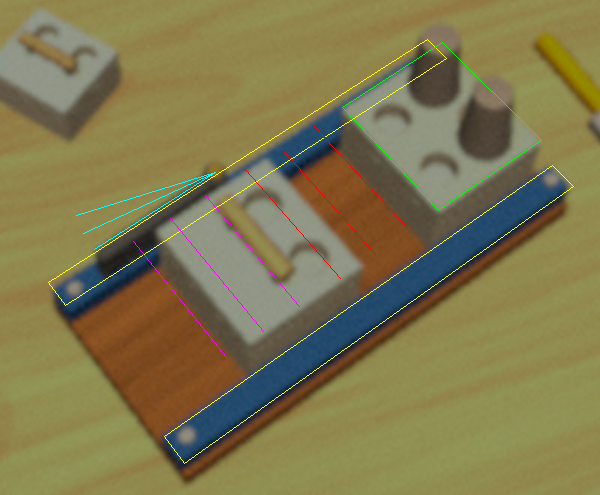

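The overlays show the bench fit is good to a few mm, with the fixed half's outline matching in both views. The loose half's rear top edge is at crop (433,75)-(470,212), which makes the gap about 78 mm. The catch lies along the inner side of the near rail at q≈0.05. The small white block in the scene crop, at (60,70), is clearly the smaller decoy. I'll refine with the corner points.

```bash
cat > fit2.py <<'E'
from fit import *
from scipy.optimize import least_squares
off={"top":(210,140),"scene":(230,220)}
h=.062
obs=[]
for c,F,L in [("top",[(253,275),(213,137),(85,172),(123,313)],[(470,212),(433,75),(305,110),(343,250)]),
              ("scene",[(343,107),(440,210),(540,140),(440,43)],[(157,232),(247,345),(362,268),(265,160)])]:
    for i,(x,y) in enumerate([(-h,.075),(h,.075),(h,.185),(-h,.185)]):
        obs.append((c,x,y,0,F[i]));obs.append((c,x,y-.15-.11+.15,1,L[i]))
def res(v):
    r=[]
    for c,x,y,l,u in obs:
        P=[[x,y-(v[3] if l else 0),.09]]
        r+=list(pj(fs[c],W(v,P))[0]-(np.array(u)/3+off[c]-.5+.17))
    return np.array(r)
s=least_squares(res,[.628,-.01,.288,.078],loss="soft_l1")
print(s.x,np.round(res(s.x).reshape(-1,2),1).tolist())
np.save("bench.npy",s.x)
E
cat > go.py <<'E'
from h import *
from scipy.spatial.transform import Rotation as Ro
p=np.load("bench.npy")
def b2w(x,y,z):
    c,s=np.cos(p[2]),np.sin(p[2]); return np.array([p[0]+c*x-s*y,p[1]+s*x+c*y,z])
def now():
    s=arm.state(); R=Ro.from_euler("xyz",s["tool_rot"]); tip=s["position"]+R.apply([0,0,.173])
    d=tip[:2]-p[:2];c,si=np.cos(p[2]),np.sin(p[2])
    print("t",round(s["clock"],2),"tip bench mm",np.round([1e3*(c*d[0]+si*d[1]),1e3*(-si*d[0]+c*d[1]),1e3*tip[2]],1),"yawerr",round((s["tool_rot"][2]-p[2]-np.pi/2),3),"F",np.round(s["contact_force"],1),"rot",np.round(s["tool_rot"],3))
    return s,R
def to(x,y,z):
    """row units from here to fingertip at bench x,y, height z, tool x=bench y"""
    s,R=now(); Rt=Ro.from_euler("xyz",[np.pi,0,p[2]+np.pi/2]); T=b2w(x,y,z)+[0,0,.173]
    print("travel(current axes)",np.round(R.inv().apply(T-s["position"])/.2,3),"turn",np.round((R.inv()*Rt).as_rotvec()/(np.pi/2),3),"travel(bench axes)",np.round(Rt.inv().apply(T-s["position"])/.2,3))
E
python3 fit2.py; python3 -c "
from go import *
to(0,-.175,.2)"
```

```text
[ 0.62939095 -0.010183    0.29811369  0.08003436] [[0.3, 0.3], [1.8, 0.3], [-0.1, -0.7], [-0.5, -0.3], [-0.3, -0.5], [0.1, -0.3], [0.1, -0.1], [1.6, -0.3], [-0.4, 0.3], [-0.6, -0.5], [-0.1, 0.2], [1.0, -0.2], [0.3, -0.2], [0.0, -0.9], [0.5, -0.3], [0.2, -0.7]]
t 1.1 tip bench mm [-151.9  666.7  231.7] yawerr 0.813 F [-0.6 -0.1 -0.1] rot [-3.142 -0.     2.682]
travel(current axes) [-3.444 -2.535  0.159] turn [-0.    -0.     0.518] travel(bench axes) [-4.208  0.759  0.159]
```

```bash
python3 -m inch '{"travel":[[0,0,0],[0,0,0],[0,0,0],[0,0,0],[0,0,0],[-0.1,0.02,0],[-0.2,0.04,0],[-0.2,0.04,0],[-0.25,0.05,0],[-0.25,0.05,0],[-0.25,0.05,0],[-0.25,0.05,0]],"turn":[[0,0,0.104],[0,0,0.104],[0,0,0.104],[0,0,0.104],[0,0,0.102],[0,0,0],[0,0,0],[0,0,0],[0,0,0],[0,0,0],[0,0,0],[0,0,0]],"jaw":[1,1,1,1,1,1,1,1,1,1,1,1]}' && python3 -m inch '{"travel":[[-0.25,0.05,0],[-0.25,0.05,0],[-0.25,0.05,0],[-0.25,0.05,0],[-0.25,0.05,0],[-0.25,0.05,0],[-0.25,0.04,0],[-0.25,0.04,0],[-0.25,0.04,0],[-0.25,0.04,0],[-0.15,0.03,0],[-0.1,0.02,0]],"turn":[[0,0,0],[0,0,0],[0,0,0],[0,0,0],[0,0,0],[0,0,0],[0,0,0],[0,0,0],[0,0,0],[0,0,0],[0,0,0],[0,0,0]],"jaw":[1,1,1,1,1,1,1,1,1,1,1,1]}'; python3 -c "
from go import *
to(0,-.175,.2)
f=arm.grab_frame('wrist');save(f,'w1.png')
import pickle;pickle.dump(f,open('w1.pkl','wb'))"
```

```text
clock: 2.6
position: [0.4346, 0.31, 0.4051]
tool_rot: [3.141, 0.001, 1.87]
contact_force: [1.2, 0.4, 0.7]
opening: 0.0001
grip_force: 0.0
clock: 4.1
position: [0.6914, -0.1868, 0.4045]
tool_rot: [-3.14, 0.001, 1.867]
contact_force: [0.2, 0.1, -0.5]
opening: 0.0004
grip_force: 0.0
t 4.1 tip bench mm [   7.1 -187.3  231.5] yawerr -0.002 F [ 0.2  0.1 -0.5] rot [-3.140e+00  1.000e-03  1.867e+00]
travel(current axes) [ 0.06  -0.037  0.158] turn [-0.001  0.001 -0.001] travel(bench axes) [ 0.06  -0.037  0.158]
```

View pics/w1.png

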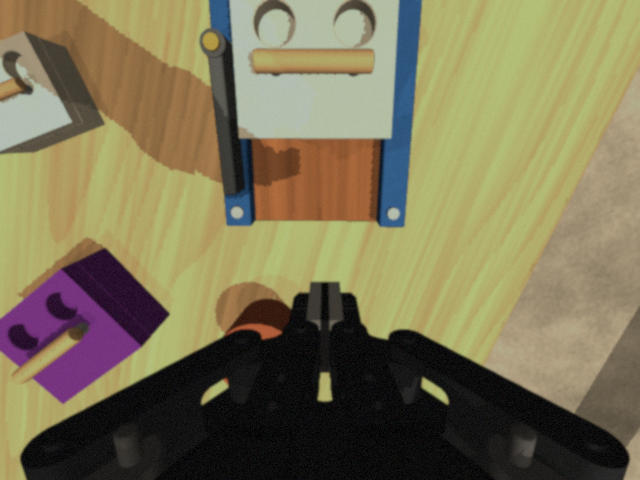

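The wrist view shows the chosen half square in the channel, with its rear top edge at (236,138)-(391,138). The catch runs from its pivot (213,42) to its tip (232,190), and the pot is beside the gripper at (255,320).

```bash
python3 -c "
from go import *
import pickle
f=pickle.load(open('w1.pkl','rb'))
def b(uv,z):
    d=atz(f,uv,z)[:2]-p[:2];c,s=np.cos(p[2]),np.sin(p[2]);return np.round([1e3*(c*d[0]+s*d[1]),1e3*(-s*d[0]+c*d[1])],1)
for n,uv,z in [('rearL',(236,138),.09),('rearR',(391,138),.09),('railL',(226,226),.045),('railR',(406,226),.045),('piv',(213,42),.09),('tipL',(223,194),.083),('tipR',(243,191),.083)]: print(n,b(uv,z))
fs=pickle.load(open('f0.pkl','rb'))
pot=tri([(fs['top'],(450,190)),(fs['scene'],(202,357))]);print('pot',pot)
c,s=np.cos(p[2]),np.sin(p[2]);d=pot[:2]-p[:2];print(c*d[0]+s*d[1],-s*d[0]+c*d[1])
# rear edge height: triangulate left/right corners w/ top view
o=np.array((210,140))
print(tri([(f,(236,138)),(fs['top'],np.array((470,212))/3+o-.33)]),tri([(f,(391,138)),(fs['top'],np.array((433,75))/3+o-.33)]))
to(0,-.16,.06)
"
```

```text
rearL [ -63.5 -113.4]
rearR [  62.2 -113.6]
railL [ -91.8 -198.6]
railR [  90.7 -198.8]
piv [-75.5 -44.2]
tipL [ -80.3 -160.1]
tipR [ -62.6 -157.5]
pot [ 0.67044697 -0.35360847  0.05536164]
-0.061624985249352233 -0.3403366051724824
[ 0.6033736  -0.13506057  0.09477959] [ 0.71997643 -0.10173656  0.09785583]
t 4.15 tip bench mm [   6.6 -190.2  231.2] yawerr -0.005 F [ 1.  -2.9  0.7] rot [-3.14   0.005  1.864]
travel(current axes) [ 0.151 -0.034  0.855] turn [-0.001  0.003 -0.003] travel(bench axes) [ 0.147 -0.035  0.856]
```

Wrist and top measurements agree: rear face at y≈-113.5 mm, catch at q≈0.06. Next I descend behind the half.

```bash
python3 -m inch '{"travel":[[0.14,-0.035,0],[0,0,0.1],[0,0,0.18],[0,0,0.2],[0,0,0.2],[0,0,0.12],[0,0,0.05],[0,0,0]],"turn":[[0,0,0],[0,0,0],[0,0,0],[0,0,0],[0,0,0],[0,0,0],[0,0,0],[0,0,0]],"jaw":[1,1,1,1,1,1,1,1]}'; python3 -c "
from go import *
to(0,-.046,.06)"
```

```text
clock: 5.15
position: [0.6771, -0.1583, 0.2348]
tool_rot: [-3.141, -0.0, 1.869]
contact_force: [-0.3, 0.1, 0.5]
opening: -0.0003
grip_force: 0.0
t 5.15 tip bench mm [   2.  -155.6   61.8] yawerr -0.0 F [-0.3  0.1  0.5] rot [-3.141 -0.     1.869]
travel(current axes) [ 0.548 -0.01   0.009] turn [-0. -0. -0.] travel(bench axes) [ 0.548 -0.01   0.009]
```

```bash
python3 -m inch '{"travel":[[0.05,-0.01,0],[0.05,0,0],[0.04,0,0],[0.04,0,0],[0.04,0,0],[0.04,0,0],[0.04,0,0],[0.04,0,0],[0.04,0,0],[0.04,0,0],[0.03,0,0],[0.02,0,0]],"turn":[[0,0,0],[0,0,0],[0,0,0],[0,0,0],[0,0,0],[0,0,0],[0,0,0],[0,0,0],[0,0,0],[0,0,0],[0,0,0],[0,0,0]],"jaw":[1,1,1,1,1,1,1,1,1,1,1,1]}'; python3 -c "
from go import *
to(0,-.046,.06)"
```

```text
clock: 6.65
position: [0.6479, -0.0682, 0.2346]
tool_rot: [-3.141, -0.0, 1.869]
contact_force: [1.9, -3.9, 2.3]
opening: 0.0001
grip_force: 2.3
t 6.65 tip bench mm [  0.6 -60.8  61.6] yawerr -0.0 F [ 1.9 -3.9  2.3] rot [-3.141 -0.     1.869]
travel(current axes) [ 0.074 -0.003  0.008] turn [-0. -0. -0.] travel(bench axes) [ 0.074 -0.003  0.008]
```

Pushing with about 4 N. I'll continue in small steps until the force rises.

```bash
python3 -m inch '{"travel":[[0.02,0,0],[0.015,0,0],[0.01,0,0],[0.01,0,0],[0.008,0,0]],"turn":[[0,0,0],[0,0,0],[0,0,0],[0,0,0],[0,0,0]],"jaw":[1,1,1,1,1]}'; python3 -c "
from go import *
to(0,-.046,.06)"
```

```text
clock: 7.28
position: [0.6442, -0.0566, 0.2346]
tool_rot: [-3.141, -0.0, 1.868]
contact_force: [1.7, -4.1, 3.1]
opening: 0.0003
grip_force: 2.2
t 7.28 tip bench mm [  0.5 -48.7  61.6] yawerr -0.001 F [ 1.7 -4.1  3.1] rot [-3.141 -0.     1.868]
travel(current axes) [ 0.014 -0.003  0.008] turn [-0.    -0.    -0.001] travel(bench axes) [ 0.014 -0.003  0.008]
```

```bash
python3 -m inch '{"travel":[[0.008,0,0],[0.007,0,0],[0.007,0,0]],"turn":[[0,0,0],[0,0,0],[0,0,0]],"jaw":[1,1,1]}'; python3 -m inch '{"travel":[[0.007,0,0],[0,0,0]],"turn":[[0,0,0],[0,0,0]],"jaw":[1,1]}'; python3 -c "
from go import *
to(0,-.046,.06)"
```

```text
clock: 7.65
position: [0.6428, -0.0539, 0.2346]
tool_rot: [-3.141, 0.003, 1.867]
contact_force: [1.2, -7.3, 1.4]
opening: 0.0001
grip_force: 3.7
clock: 7.9
position: [0.6423, -0.0537, 0.2346]
tool_rot: [-3.14, 0.004, 1.866]
contact_force: [1.8, -8.4, 1.3]
opening: -0.0001
grip_force: 3.9
t 7.9 tip bench mm [ -0.7 -46.   61.6] yawerr -0.003 F [ 1.8 -8.4  1.3] rot [-3.14   0.004  1.866]
travel(current axes) [-0.003  0.002  0.008] turn [-0.001  0.002 -0.002] travel(bench axes) [-0.003  0.002  0.008]
```

The tip stopped at -46 mm as predicted and the force is rising. I'll press a little more firmly to confirm it is seated.

```bash
python3 -m inch '{"travel":[[0.012,0,0],[0.01,0,0],[0,0,0],[0,0,0]],"turn":[[0,0,0],[0,0,0],[0,0,0],[0,0,0]],"jaw":[1,1,1,1]}'; python3 -c "
from go import *
now()"
```

```text
clock: 8.4
position: [0.6417, -0.0527, 0.2347]
tool_rot: [3.141, 0.01, 1.864]
contact_force: [3.6, -13.0, -0.9]
opening: -0.0002
grip_force: 6.6
t 8.4 tip bench mm [ -0.7 -46.1  61.7] yawerr -0.005 F [  3.6 -13.   -0.9] rot [3.141 0.01  1.864]
```

Seated: the force reached 13 N with no further motion. Now back off, rise, and move to the outer side of the catch.

```bash
python3 -m inch '{"travel":[[-0.1,0,0],[-0.2,0,0],[-0.16,0,0],[0,0,-0.2],[0,0,-0.25],[0,-0.15,0],[0,-0.25,0],[0,-0.23,0],[0,0,0]],"turn":[[0,0,0],[0,0,0],[0,0,0],[0,0,0],[0,0,0],[0,0,0],[0,0,0],[0,0,0],[0,0,0]],"jaw":[1,1,1,1,1,1,1,1,1]}'; python3 -c "
from go import *
to(-.125,-.134,.06)
f=arm.grab_frame('top')
import pickle;pickle.dump(f,open('t2.pkl','wb'))
save(f,'t2.png',(210,140,410,270),3)"
```

```text
clock: 9.52
position: [0.5442, -0.1719, 0.324]
tool_rot: [-3.136, -0.006, 1.865]
contact_force: [1.4, -0.2, -0.4]
opening: -0.0
grip_force: 0.0
t 9.53 tip bench mm [-129.8 -128.5  151. ] yawerr -0.004 F [ 1.4 -0.2 -0.4] rot [-3.136 -0.006  1.865]
travel(current axes) [-0.025  0.022  0.455] turn [-0.003 -0.004 -0.003] travel(bench axes) [-0.022  0.02   0.455]
```

View pics/t2.png

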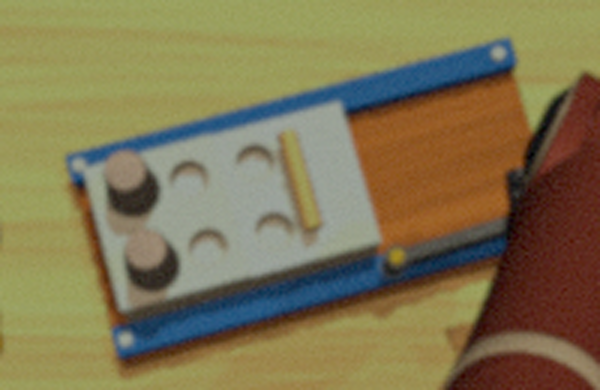

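The picture shows the mould shut, with no gap between the halves near (230,215). The cones are in place and the catch is still open along the near rail, from (397,258) to (505,220).

```bash
python3 -m inch '{"travel":[[-0.025,0.02,0.1],[0,0,0.15],[0,0,0.13],[0,0,0.07],[0,0,0]],"turn":[[0,0,0],[0,0,0],[0,0,0],[0,0,0],[0,0,0]],"jaw":[1,1,1,1,1]}'
cat > arc.py <<'E'
from go import *
def c(q,r=.085):
    u=np.array([np.sin(q),-np.cos(q)]);n=np.array([np.cos(q),np.sin(q)])
    h=.0145*abs(n[0])+.011*abs(n[1]); return np.array([-.078,-.044])+r*u-(.006+h)*n
s,R=now()
d=s["position"]+R.apply([0,0,.173])-[p[0],p[1],0];co,si=np.cos(p[2]),np.sin(p[2])
cur=np.array([co*d[0]+si*d[1],-si*d[0]+co*d[1]])
for q in np.arange(.0,1.66,.15):
    t=c(q); print(round(q,2),np.round(t*1e3,1),"row x,y",np.round((t-cur)[::-1]/.2,3)); cur=t
E
python3 arc.py
```

```text
clock: 10.2
position: [0.5534, -0.1747, 0.2329]
tool_rot: [-3.139, -0.002, 1.869]
contact_force: [-0.2, 0.0, 0.8]
opening: -0.0002
grip_force: 0.0
t 10.2 tip bench mm [-121.3 -134.6   59.9] yawerr 0.0 F [-0.2  0.   0.8] rot [-3.139e+00 -2.000e-03  1.869e+00]
0.0 [ -98.5 -129. ] row x,y [0.028 0.114]
0.15 [ -87.  -131.3] row x,y [-0.012  0.057]
0.3 [ -75. -132.] row x,y [-0.004  0.06 ]
0.45 [ -62.5 -130.9] row x,y [0.006 0.062]
0.6 [ -50.  -127.8] row x,y [0.016 0.063]
0.75 [ -37.7 -122.6] row x,y [0.026 0.061]
0.9 [ -26.1 -115.3] row x,y [0.036 0.058]
1.05 [ -15.6 -106. ] row x,y [0.047 0.053]
1.2 [ -6.6 -94.8] row x,y [0.056 0.045]
1.35 [  0.6 -82. ] row x,y [0.064 0.036]
1.5 [  5.5 -68. ] row x,y [0.07  0.025]
1.65 [  8.2 -55.3] row x,y [0.063 0.013]
```

```bash
python3 -m inch '{"travel":[[0.028,0.07,0],[0,0.044,0],[-0.012,0.057,0],[-0.004,0.06,0],[0.006,0.062,0],[0.016,0.063,0],[0.026,0.061,0],[0.036,0.058,0]],"turn":[[0,0,0],[0,0,0],[0,0,0],[0,0,0],[0,0,0],[0,0,0],[0,0,0],[0,0,0]],"jaw":[1,1,1,1,1,1,1,1]}'; python3 arc.py | head -1
```

```text
clock: 11.2
position: [0.639, -0.1286, 0.2347]
tool_rot: [3.142, 0.0, 1.868]
contact_force: [-1.0, 0.1, 0.1]
opening: 0.0004
grip_force: 0.6
t 11.2 tip bench mm [ -25.6 -116.1   61.7] yawerr -0.001 F [-1.   0.1  0.1] rot [3.142 0.    1.868]
```

```bash
python3 -m inch '{"travel":[[0.047,0.053,0],[0.056,0.045,0],[0.064,0.036,0],[0.06,0.022,0],[0.02,0.005,0],[0.015,0,0],[0.012,0,0]],"turn":[[0,0,0],[0,0,0],[0,0,0],[0,0,0],[0,0,0],[0,0,0],[0,0,0]],"jaw":[1,1,1,1,1,1,1]}'; python3 arc.py | head -1
```

```text
clock: 12.08
position: [0.6532, -0.0678, 0.235]
tool_rot: [3.14, 0.001, 1.867]
contact_force: [1.2, -0.9, 0.2]
opening: -0.0001
grip_force: 0.5
t 12.07 tip bench mm [  6.1 -62.3  62. ] yawerr -0.002 F [ 1.2 -0.9  0.2] rot [3.140e+00 1.000e-03 1.867e+00]
```

```bash
python3 -m inch '{"travel":[[0.01,0,0],[0.01,0,0],[0.01,0,0],[0.01,0,0],[0,0,0]],"turn":[[0,0,0],[0,0,0],[0,0,0],[0,0,0],[0,0,0]],"jaw":[1,1,1,1,1]}'; python3 arc.py | head -1
```

```text
clock: 12.7
position: [0.6519, -0.0651, 0.2352]
tool_rot: [3.138, 0.011, 1.864]
contact_force: [5.5, -9.2, -4.2]
opening: -0.0
grip_force: 5.0
t 12.7 tip bench mm [  6.  -61.   62.2] yawerr -0.005 F [ 5.5 -9.2 -4.2] rot [3.138 0.011 1.864]
```

At the stop: the tip is at -61 mm as predicted, with 9 N. Now back off, rise, and check from above.

```bash
python3 -m inch '{"travel":[[-0.05,0,0],[-0.1,0,0],[-0.1,0,0],[0,0,-0.2],[0,0,-0.3],[0,0,-0.3],[0,-0.3,0],[0,-0.3,0],[0,-0.3,0],[-0.2,-0.2,0],[0,0,0],[0,0,0]],"turn":[[0,0,0],[0,0,0],[0,0,0],[0,0,0],[0,0,0],[0,0,0],[0,0,0],[0,0,0],[0,0,0],[0,0,0],[0,0,0],[0,0,0]],"jaw":[1,1,1,1,1,1,1,1,1,1,1,1]}'; python3 -c "
from go import *
now()
f=arm.grab_frame('top');save(f,'t3.png',(170,130,480,310),2.5)"
```

```text
clock: 14.2
position: [0.4669, -0.2108, 0.3949]
tool_rot: [3.141, -0.0, 1.867]
contact_force: [-0.1, 0.8, -0.3]
opening: 0.0002
grip_force: 0.0
t 14.2 tip bench mm [-214.1 -144.   221.9] yawerr -0.002 F [-0.1  0.8 -0.3] rot [ 3.141 -0.     1.867]
```

View pics/t3.png

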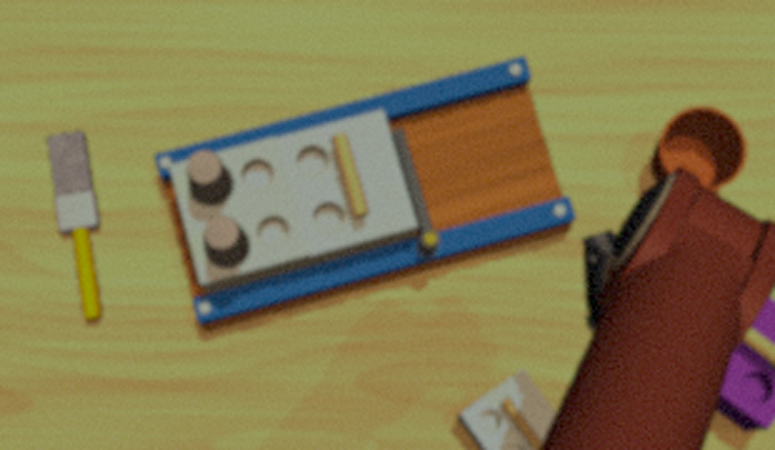

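The catch stands square behind the shut half, from (430,238) to (398,130). The cones, pot and brush are where they were, and the hand is clear.

```bash
python3 -c "
from bench import arm
print(arm.close_job())"
```

```text
the job is handed in; nothing more can be done
None
```

I pushed the loose half fully shut and swung the catch square behind it, with the cones, pot and brush unmoved and the hand clear; the job is handed in, but the hand-in call returned no verdict.

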